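# Load the plaque lane in order

### The arm

A 7-joint arm with a two-finger parallel gripper is mounted at the origin on the work surface. World frame = base frame: x ahead of the robot, y to its left, z up, the work surface at z = 0. Lengths are in mm, angles in rad, forces in N, time in s.
With the tool pointing down it reaches from about 400 to 875 mm from the base axis. Payload 19.3 kg.
Tool frame: the origin (TCP) lies at the very end of the fingers, on their centre line; the grasp point (between the pads) lies 19 mm behind it (grip_point_offset is the z of the grasp point in the tool frame, in mm); z points along the fingers, y is the line along which they close (so a half turn about z gives the same grasp; the last joint's range is limited). The gripper opens to 85 mm and grips with 20 to 120 N. Pads are 22 mm wide; open, the fingers measure 114 mm over their backs; the gripper's body (76 mm by 85 mm) begins 54 mm behind the grasp point. The pads swing forward as they close: fully open they stand 13 mm farther back than shut.
Start: joints at [-1.235, 0.521, -0.036, 1.599, 0.021, 1.021, -0.113], TCP at [246.738, 574.225, 231.291] pointing down, gripper open.
Joint ranges: [-2.91, 2.91], [-0.3, 2.13], [-1.5, 1.42], [0.17, 2.43], [-1.26, 4.41], [0.16, 1.93], [-2.52, 2.52]. Speed limits (rad/s): [1.89, 1.89, 2.39, 2.39, 3.01, 3.01, 3.01].

### API

Orientations are given as a 3x3 rotation matrix whose columns are the frame's x, y, z axes.
In Python, from workcell import movep, movel, goto_joints, open_gripper, clamp, wait, inverse_kinematics, read_state, camera, PlanningError, finish_job, grip_point_offset gives the robot as it stands. Calls block until the motion is done:
- movep(position, orientation): joint-space move of the TCP to a pose.
- movel(position, frame=None, max_speed=150, guard=None): straight line of the TCP; frame=None keeps the orientation; max_speed is the mean speed in mm/s. With guard (N) it stops when the force on the tool has changed by that much, and returns True; else False.
- goto_joints(angles): joint-space move.
- open_gripper() and clamp(): open the fingers fully, or close them until they stop; the grip force is fixed at half the most.
- wait(seconds).
- inverse_kinematics(position, orientation): joint angles nearest the present ones, or None.
- read_state(): the state.
- camera(name): name is "side" or "top"; returns a dict with "image" (400x640x3 uint8, blue, green, red), "range_z" (400x640 float32, mm along the optical axis (not along the pixel's ray), 0 where there is no reading), "fx", "fy", "cx", "cy" (pixels), "dist_coeffs" ([k1, k2, p1, p2, k3] as OpenCV has them; the pictures are not rectified), "cam_to_world" (4x4, takes a point from camera to world coordinates). Camera axes: x right, y up, looking along -z (the intrinsics and any distortion apply to the point x, -y, -z); pixel columns grow to the right and rows downward; lengths in mm; the calibration is good to about 2 mm. A picture is of the moment at which its call begins.
A pose or a line that the arm cannot do raises PlanningError and nothing moves.
- finish_job(): hands the job in; it is judged then, once.
The state is a dict: "time": time; "qpos": joint angles; "qvel": joint speeds; "joint_efforts": joint torques, N m; "eef_pos": TCP position; "tool_rot": TCP orientation; "ft_force": force on the tool from outside, world axes, zero at the start; "torque": the same for the moment, N m; "finger_gap": finger opening in mm; "gripper_force": force on a finger pad.
Only numpy, scipy, OpenCV 4.12 (cv2) and the standard library are available. Lean on these libraries where they do the work, as an engineer would, in place of code of your own. Each camera call takes 0.05 s, during which the arm holds its last target. There are 200 camera calls.

### The job

Load the T-shaped wooden drying frame: slide the plaque with the round knob along the cross aisle to the lane, then up the lane until it is pressed home against the sprung rubber stop, and after that slide the plaque with the straight ridge in behind it and press it home against the first, so that no gap is left between stop and plaques. Press each home for a moment with about 10 N; unfired edges chip, so never push the stop with more than 15 N and never force a plaque sideways against the frame's walls or the other plaque with more than 20 N. Keep both plaques flat on the frame's floor all the way, let go of them, and leave everything else where it is.

Things in the scene. Friction and masses are not known exactly. Their poses are not given: they have to be found in the camera images.
- frame: wooden T-shaped drying frame fixed to the table: a cross aisle, and a lane leading from its middle away from the robot to a stop. Origin on the table under the aisle's centre; x along the lane to the stop, y left along the aisle, z up. Floor 8 mm and wall tops 20 mm above the table. The aisle spans x -31 to +31 mm, y -96 to +96 mm inside
- rails: the frame's 10 mm thick wooden side walls, standing 12 mm high on its floor. Origin on the floor, at the centre of the lane's mouth, x = 31 mm of the frame; axes as the frame's. The lane is 60 mm wide (2 mm play each side of a plaque), its mouth bevelled to 76 mm over the first 8 mm
- stop: aluminium bracket across the lane's far end, x = 214 mm of the frame, top 42 mm above the table; origin 8 mm above it. A screw holds a rubber pad (50 mm wide, 10 to 35 mm above the table) before it, at an unknown setting, not measured: the pad's face lies between x = 147 and 173 mm of the frame. The pad gives 1 mm per 3 N, springs back slowly, bottoms after 12 mm
- plaque_round: unfired porcelain plaque, 56 x 56 x 18 mm, 0.13 to 0.25 kg, origin at its underside's centre; mid-top it has an upright round knob, 26 mm diameter, 34 mm tall (its top 52 mm above the plaque's underside). It starts at one end of the cross aisle (either end, 62 mm from the aisle's centre), square to the frame within 2 degrees.
- plaque_ridge: unfired porcelain plaque, 56 x 56 x 18 mm, 0.13 to 0.25 kg, origin at its underside's centre; mid-top it has an upright straight ridge, 44 mm long along the plaque's x, 14 mm thick along its y, 34 mm tall (its top 52 mm above the plaque's underside). Its x is along the frame's lane. It starts at one end of the cross aisle (either end, 62 mm from the aisle's centre), square to the frame within 2 degrees.
- plaque_spare: spare bisque plaque with two small square studs on top, lying on the table beside the lane; bystander; origin at the centre of its underside
- water_cup: low blue cup, 60 mm wide, 45 mm high, on the table beside the lane; bystander; origin at the centre of its underside
- brush_pot: blue pot, 84 mm wide, 85 mm high; bystander; origin at the centre of its underside
- palette: white plate, 170 mm wide; bystander; origin at the centre of its underside
- glaze_jar: glass jar with steel cap, 64 mm wide, 80 mm high; bystander; origin at the centre of its underside
- bud_vase: unfired vase, 80 mm wide, 130 mm high; bystander; origin at the centre of its underside
- weight: dark wooden paperweight bar, 160 x 35 x 22 mm; bystander; origin at the centre of its underside
Mind the look-alikes: they are no part of the job. What is shaped like the plaque_round but red is not meant. What is shaped like the plaque_ridge but pink is not meant.

How it is judged (in metres and radians):
On the way, in this order (a step that is already met when the one before it is completed fails the run):
1. the round-knob plaque is pressed home against the sprung stop with at least 4 N, the ridge plaque still in the aisle (contact force between plaque_round and stop above 4 N and x of plaque_ridge in the frame of frame below 0.03 m), for 0.2 s.
2. the ridge plaque is pressed home against the round-knob plaque with at least 4 N, while that one touches the stop (contact force between plaque_ridge and plaque_round above 4 N and contact force between plaque_round and stop above 1 N and x of plaque_ridge in the frame of frame above 0.05 m), for 0.2 s.
At the end, for the whole second after the job is handed in: Both plaques stand flat and still in the lane, released, the round-knob one within 3 mm of the stop's pad and the ridge one behind it with a gap under 3.5 mm (y of plaque_round in the frame of frame between -0.004 and 0.004 m and z of each of plaque_round, plaque_ridge in the frame of frame below 0.0105 m and angle between each of plaque_round, plaque_ridge's own z axis and vertical below 0.06 rad and linear speed of each of plaque_round, plaque_ridge below 0.01 m/s and y of plaque_ridge in the frame of frame between -0.004 and 0.004 m and x of stop_pad_c0 in the frame of plaque_round below 0.036 m and distance between plaque_ridge and plaque_round below 0.0595 m and x of plaque_ridge in the frame of frame between 0.05 and 0.1 m); the robot touches nothing.
It fails at once if a plaque is pushed against the stop with more than 15 N (contact force between any of plaque_round, plaque_ridge and stop above 15 N).
It fails at once if a plaque is forced against the frame's walls or the other plaque with more than 20 N (contact force between any of plaque_round, plaque_ridge and rails above 20 N or contact force between plaque_round and plaque_ridge above 20 N).
It fails at once if the round-knob or the ridge plaque is lifted more than 8 mm off the frame's floor or tipped over 15 degrees (z of any of plaque_round, plaque_ridge in the frame of frame above 0.016 m or angle between any of plaque_round, plaque_ridge's own z axis and vertical above 0.26 rad).
It fails at once if a bystander is moved more than 20 mm (distance of any of plaque_spare, water_cup, brush_pot, palette, glaze_jar, bud_vase, weight from where it was at the start of the episode above 0.02 m).
It also fails if it takes over 64 s, if anything falls off the work surface, if the arm or the gripper's body presses on something with over 40 N, if the wrist force passes 120 N, or if a joint passes its speed limit or range.

## Working session

There is one attempt and no reset: what is moved stays moved. The work goes in short steps, each a Python script; the robot and the scene stay as the last script left them, time stands still between calls to the robot, and variables do not carry over. Pictures are saved under pics/ and viewed, at most 10 in all, crops included, and the job is handed in when it is done.

```bash
mkdir -p pics; ls
python3 - <<'E'
from workcell import *
import cv2,numpy as np
for n in("top","side"):
    c=camera(n); cv2.imwrite(f"pics/{n}0.png",c["image"]); np.savez(f"{n}0.npz",**c)
    print(n,c["fx"],c["fy"],c["cx"],c["cy"],c["dist_coeffs"],np.round(c["cam_to_world"],3).tolist())
s=read_state();print(s["time"],s["ft_force"],s["tool_rot"],s["finger_gap"],grip_point_offset)
E
```

```text
pics
top 406.2993448253591 406.2993448253591 314.96003793656445 204.09842130924355 [-0.05271736  0.          0.          0.          0.        ] [[0.011, 0.992, -0.126, 392.575], [-1.0, 0.012, 0.008, -11.516], [0.01, 0.126, 0.992, 1196.162], [0.0, 0.0, 0.0, 1.0]]
side 429.41443566980604 429.41443566980604 321.2480131598722 199.870617380059 [-0.05444758  0.          0.          0.          0.        ] [[-0.99, 0.048, -0.134, 349.491], [-0.141, -0.485, 0.863, 1252.481], [-0.023, 0.873, 0.487, 732.17], [0.0, 0.0, 0.0, 1.0]]
0.1 [-0.06258111 -0.10530752 -0.5250964 ] [[-9.18803865e-01  3.94714270e-01 -3.20649526e-04]
 [ 3.94714397e-01  9.18803459e-01 -8.65012741e-04]
 [-4.68189782e-05 -9.21342034e-04 -9.99999574e-01]] 85.63956947565343 -18.700000000000003
```

View pics/top0.png

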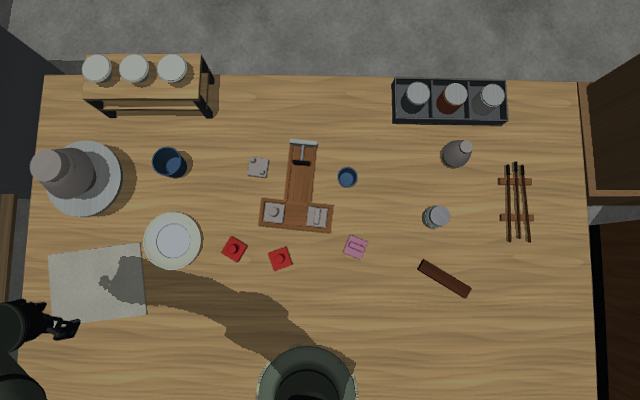

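View pics/side0.png

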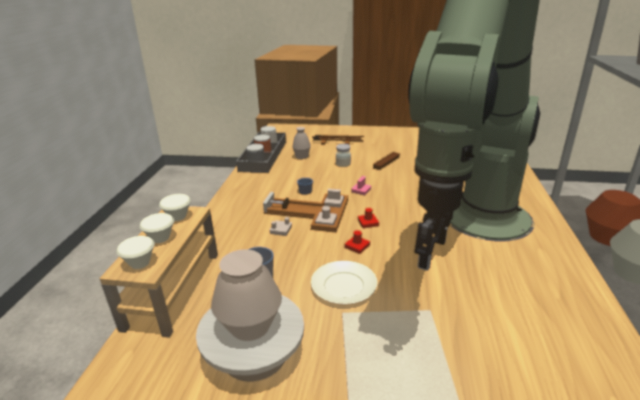

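```bash
cat > h.py <<'E'
import cv2,numpy as np
def cloud(c):
    D=np.array(c["dist_coeffs"]);K=np.array([[c["fx"],0,c["cx"]],[0,c["fy"],c["cy"]],[0,0,1.]])
    u,v=np.meshgrid(np.arange(640.),np.arange(400.))
    n=cv2.undistortPoints(np.stack([u,v],-1).reshape(-1,1,2),K,D).reshape(400,640,2)
    r=np.stack([n[...,0],-n[...,1],-np.ones((400,640))],-1)
    M=np.array(c["cam_to_world"]); d=r@M[:3,:3].T
    return d, M[:3,3], M[:3,3]+d*np.asarray(c["range_z"])[...,None]
def onplane(d,o,z): return o+d*((z-o[2])/d[...,2])[...,None]
E
python3 - <<'E'
from h import *
c=dict(np.load("top0.npz")); d,o,P=cloud(c)
np.set_printoptions(linewidth=250)
sl=(slice(130,245),slice(245,350))
im=c["image"][130:240,245:365]
cv2.imwrite("pics/crop.png",cv2.resize(im,None,fx=5,fy=5,interpolation=cv2.INTER_CUBIC))
Z=P[...,2]
print("table z",np.median(Z[240:260,300:330]), Z[240:260,300:330].std())
print(np.round(Z[134:236:2,256:342:3]).astype(int))
E
```

```text
table z 0.3564940735101345 68.96228837311695
[[ 1  2 -3 ...  2  3  0]
 [ 0  2 -2 ... -3  0  5]
 [ 2 -3 -2 ...  3  0  1]
 ...
 [ 3  2  0 ... -2 -3 -3]
 [-4  3 -3 ...  1 -2  3]
 [ 0  0  0 ...  0  0  0]]
```

View pics/crop.png

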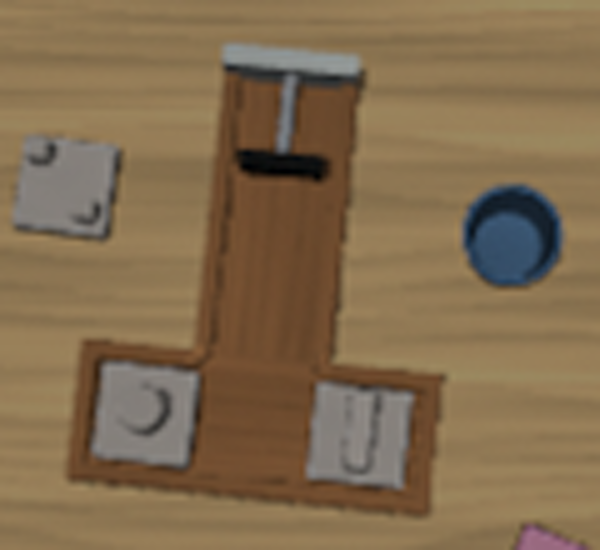

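```bash
cat > fit.py <<'E'
from h import *
from scipy.optimize import minimize
c=dict(np.load("top0.npz")); d,o,P=cloud(c)
M=c["cam_to_world"];K=np.array([[c["fx"],0,c["cx"]],[0,c["fy"],c["cy"]],[0,0,1.]])
S=6;x0,y0,w,h=250,130,95,112
im=cv2.resize(c["image"],None,fx=S,fy=S,interpolation=cv2.INTER_CUBIC)[y0*S:(y0+h)*S,x0*S:(x0+w)*S].astype(int)
def proj(X):
    q=(np.asarray(X,float)-M[:3,3])@M[:3,:3]; q=q*[1,-1,-1]
    uv=cv2.projectPoints(q,np.zeros(3),np.zeros(3),K,c["dist_coeffs"])[0][:,0]
    return (uv+.5)*S-.5-[x0*S,y0*S]
b,g,r=im[...,0],im[...,1],im[...,2]; print(im[100*S,50*S],im[70*S,50*S],im[82*S,20*S],im[112*S-1,5*S])
def fill(boxes):
    m=np.zeros(im.shape[:2],np.uint8)
    for X in boxes: cv2.fillConvexPoly(m,cv2.convexHull(np.round(proj(X)*16).astype(np.int32)),1,shift=4)
    return m
def box(p,xa,xb,ya,yb,za,zb):
    R=np.array([[np.cos(p[2]),-np.sin(p[2])],[np.sin(p[2]),np.cos(p[2])]])
    return [[*(R@[x,y]+p[:2]),z] for x in(xa,xb) for y in(ya,yb) for z in(za,zb)]
def opt(mask,boxes,p):
    f=lambda p:np.mean((fill(boxes(p))!=mask))*100
    for s in(8,2,.7):
        q=minimize(f,p,method="Nelder-Mead",options=dict(initial_simplex=np.array([p]+[np.array(p)+e for e in np.diag([s,s,s/60])]),xatol=.02)); p=q.x
    return p,q.fun
hsv=cv2.cvtColor(np.clip(im,0,255).astype(np.uint8),cv2.COLOR_BGR2HSV)
sat=hsv[...,1];val=hsv[...,2]
print("table",hsv[108*S,70*S],"frame",hsv[60*S,50*S],hsv[95*S,47*S],"plq",hsv[76*S,18*S])
grey=(sat<60)&(val>80)
fm=((val<135)|grey).astype(np.uint8)
k,l,st,ce=cv2.connectedComponentsWithStats(fm); fm=(l==l[75*S,45*S]).astype(np.uint8)
fm=cv2.morphologyEx(fm,cv2.MORPH_CLOSE,np.ones((19,19)))
cut=int(30*S); fm[:cut]=0   # ignore the stop end
pts=onplane(d,o,20)[215,297];print("p0",pts)
def fb(p): return [box(p,-41,41,-106,106,0,20),box(p,0,200,-40,40,0,20)]
_f=fill
def fill(b):
    m=_f(b); 
    m[:cut]=0; return m
p,e=opt(fm,fb,[pts[0],pts[1],-.07]); print("frame",p,e)
R=np.array([[np.cos(p[2]),-np.sin(p[2])],[np.sin(p[2]),np.cos(p[2])]])
out=im.clip(0,255).astype(np.uint8).copy()
cv2.drawContours(out,cv2.findContours(fill(fb(p)),0,2)[0],-1,(0,255,0),1)
for n,u,v in(("round",270,215),("ridge",313,222)):
    gm=(grey).astype(np.uint8); gm[:60*S]=0
    gm=cv2.morphologyEx(gm,cv2.MORPH_OPEN,np.ones((7,7)))
    k,l,st,ce=cv2.connectedComponentsWithStats(gm)
    m=(l==l[(v-y0)*S,(u-x0)*S]).astype(np.uint8); m=cv2.morphologyEx(m,cv2.MORPH_CLOSE,np.ones((61,61)))
    i=onplane(d,o,26)[v,u]
    q,e=opt(m,lambda q:[box(q,-28,28,-28,28,8,26)],[i[0],i[1],p[2]])
    print(n,q,e,"in frame",R.T@(q[:2]-p[:2]),"dyaw deg",np.degrees(q[2]-p[2]))
    cv2.drawContours(out,cv2.findContours(fill([box(q,-28,28,-28,28,8,26)]),0,2)[0],-1,(255,0,0),1)
np.save("p.npy",p)
# knob / ridge tops from depth
for n,y in(("round",62),("ridge",-62)):
    L=(P-[*p[:2],0]); L=np.concatenate([L[...,:2]@R,L[...,2:]],-1)
    m=(abs(L[...,0])<26)&(abs(L[...,1]-y)<26)&(abs(L[...,2]-60)<9)
    print(n,"top pts mean in frame",L[m].mean(0),m.sum())
cv2.imwrite("pics/fit.png",out)
E
python3 fit.py
```

```text
[ 49  75 100] [ 46  75 110] [123 127 132] [ 83 118 141]
table [ 18 105 150] frame [ 13 147 113] [ 13 147 111] plq [ 15  19 133]
p0 [509.24698878  30.55159908  20.        ]
frame [ 5.07980654e+02  3.53464755e+01 -9.36582976e-02] 5.403874269005848
round [ 5.16680652e+02  9.88379634e+01 -1.04098964e-01] 0.15977443609022557 in frame [ 2.72405376 64.02685789] dyaw deg -0.5982061092314306
ridge [ 5.05740535e+02 -2.61302368e+01 -1.00725906e-01] 0.13184001670843776 in frame [  3.51908883 -61.41677544] dyaw deg -0.4049441231722644
round top pts mean in frame [ 0.51486612 64.17750333 59.33251116] 66
ridge top pts mean in frame [  1.32885534 -60.08049539  60.07148168] 77
```

View pics/fit.png

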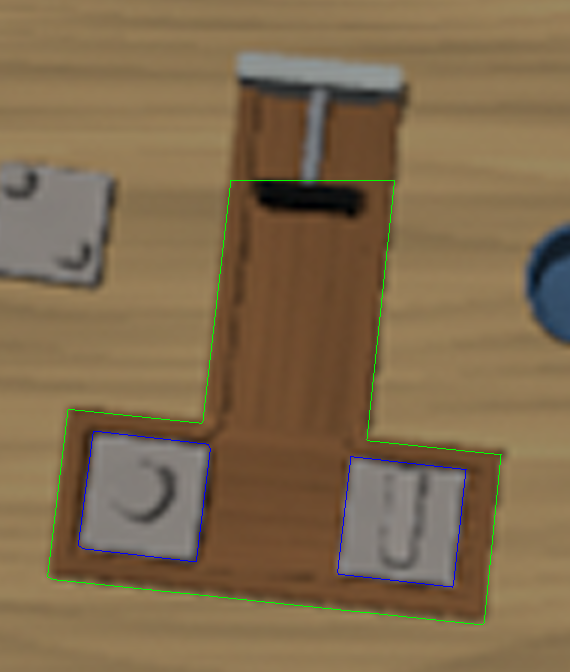

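```bash
cat >> h.py <<'E'
from workcell import *
p=np.load("p.npy")
def rot(yaw): 
    s,c=np.sin(yaw),np.cos(yaw); return np.array([[-c,-s,0],[-s,c,0],[0,0,-1.]])
def R2(a): return np.array([[np.cos(a),-np.sin(a)],[np.sin(a),np.cos(a)]])
def W(x,y,z,p=p): return [*(R2(p[2])@[x,y]+p[:2]),z]
def st(msg="",p=p):
    s=read_state(); e=np.array(s["eef_pos"]); f=np.array(s["ft_force"])
    l=R2(p[2]).T@(e[:2]-p[:2]); lf=R2(p[2]).T@f[:2]
    print(msg,"t%.1f"%s["time"],"frame xy",l.round(2),"z%.1f"%e[2],"F",lf.round(1),"fz%.1f"%f[2],"gap%.1f"%s["finger_gap"],"gf",np.round(s["gripper_force"],1))
    return l,lf,f[2]
E
python3 - <<'E'
from h import *
R=rot(p[2]-.005)
movep(W(1.5,64,130),R); st("above")
movel(W(1.5,64,31),None,100,guard=8); st("down")
clamp(); st("grip")
wait(.3); st("grip")
c=camera("top"); im=c["image"][130:240,245:365]
cv2.imwrite("pics/g1.png",cv2.resize(im,None,fx=5,fy=5,interpolation=cv2.INTER_CUBIC))
E
```

```text
above t2.1 frame xy [ 1.46 64.99] z130.1 F [0.4 0.1] fz0.8 gap85.6 gf 0.0
down t3.2 frame xy [ 1.83 64.09] z31.5 F [-0.9 -0.7] fz0.7 gap85.3 gf 0.0
grip t3.8 frame xy [ 1.65 64.16] z31.4 F [-1.7  0.2] fz8.9 gap24.3 gf 58.4
grip t4.1 frame xy [ 1.64 64.16] z31.4 F [-1.9 -0.1] fz8.9 gap24.7 gf 58.4
```

```bash
cat >> h.py <<'E'
def here(): return np.array(read_state()["eef_pos"])
def rel(dx,dy,dz=0,v=15,guard=None,msg=""):
    e=here(); e[:2]+=R2(p[2])@[dx,dy]; e[2]+=dz
    g=movel(list(e),None,v,guard); return g,st(f"{msg} hit={g}")
E
python3 - <<'E'
from h import *
for i in range(4):
    if st()[2]<3: break
    rel(0,0,.4,5)
E
```

```text
t4.2 frame xy [ 1.66 64.17] z31.4 F [-1.9 -0.1] fz8.6 gap24.6 gf 58.4
 hit=False t4.5 frame xy [ 1.57 64.13] z31.7 F [-0.4  0.2] fz-2.7 gap24.4 gf 58.9
 t4.5 frame xy [ 1.57 64.13] z31.7 F [-0.4  0.2] fz-2.7 gap24.4 gf 58.9
```

Run:
```python
from h import *
a=rel(-8,0,0,8,3.5,"x- at 62"); rel(3,0,0,20,None,"off")
rel(0,-30,0,60,6,"slide");rel(0,-26,0,60,6,"slide")
b=rel(-8,0,0,8,3.5,"x- at 6"); rel(3,0,0,20,None,"off")
d=(a[1][0]-b[1][0]); print("yaw corr", np.degrees(np.arctan2(-d[0],d[1])),"(+ccw)")
```

```text
x- at 62 hit=True t5.0 frame xy [-1.12 64.19] z31.7 F [ 2.2 -0.2] fz0.3 gap24.3 gf 58.8
off hit=False t5.4 frame xy [ 1.75 64.11] z31.5 F [-0.3  0.1] fz-2.3 gap24.5 gf 58.9
slide hit=False t6.0 frame xy [ 1.82 34.12] z31.6 F [-0.5  0.1] fz-3.1 gap24.6 gf 58.9
slide hit=False t6.6 frame xy [1.88 8.03] z31.6 F [-0.6  0.1] fz-1.4 gap23.9 gf 58.9
x- at 6 hit=True t7.1 frame xy [-0.8   8.31] z31.5 F [ 2.1 -0.2] fz0.2 gap24.3 gf 59.0
off hit=False t7.5 frame xy [2.38 8.3 ] z31.4 F [ 1.8 -0.4] fz-0.3 gap24.6 gf 59.1
yaw corr 0.32443307796490883 (+ccw)
```

```bash
python3 - <<'E'
from h import *
q=p.copy(); q[:2]+=R2(p[2])@[2.2,0]; q[2]+=.0057; np.save("p.npy",q)
E
cat >> h.py <<'E'
def to(x,y,v=30,guard=4,msg="",yaw=None,z=None):
    z=here()[2] if z is None else z
    fr=None if yaw is None else rot(yaw)
    g=movel(W(x,y,z),fr,v,guard); return g,st(f"{msg} hit={g}")
def ycen(msg=""):
    x,y=st()[0]
    a=rel(0,8,0,8,3.5,msg+" y+")[1][0][1]; rel(0,-1.5,0,20)
    b=rel(0,-10,0,8,3.5,msg+" y-")[1][0][1]
    m=(a+b)/2; to(x,m,20,None,"centre %.2f play %.2f"%(m,a-b)); return m
E
python3 - <<'E'
from h import *
st(); to(0,-1,40,5,"mid",yaw=-.0885,z=31.6)
g,_=to(10,-1,20,4,"mouth")
if not g: ycen("mouth")
E
```

```text
t7.5 frame xy [0.22 8.3 ] z31.4 F [ 1.8 -0.4] fz-0.3 gap24.6 gf 59.1
mid hit=False t7.8 frame xy [-0.1  -1.45] z31.6 F [-0.1  0.1] fz-1.7 gap23.9 gf 59.2
mouth hit=True t8.3 frame xy [ 8.52 -0.8 ] z31.4 F [-2.7  0.3] fz7.6 gap24.5 gf 60.0
```

Run:
```python
from h import *
to(8,-.8,10,None,"up",z=32.0)
g,_=to(12,-.8,20,4,"mouth")
if not g: ycen("mouth")
```

```text
up hit=False t8.5 frame xy [ 8.14 -0.77] z32.0 F [ 0.2 -0.5] fz-1.5 gap24.6 gf 59.1
mouth hit=True t8.8 frame xy [ 8.84 -0.62] z31.5 F [-1.5  0.7] fz3.3 gap24.5 gf 59.4
```

Run:
```python
from h import *
to(8,-.8,10,None,"up",z=32.5)
g,_=to(12,-.8,20,4,"mouth")
if not g: ycen("mouth")
```

```text
up hit=False t9.0 frame xy [ 8.05 -0.87] z32.5 F [-0.6  0.1] fz-1.5 gap24.3 gf 59.0
mouth hit=True t9.2 frame xy [ 8.8  -0.64] z32.0 F [-0.6  2. ] fz-0.8 gap24.5 gf 59.1
```

Run:
```python
from h import *
to(7.5,-.8,10,None,"back",z=32.3)
ycen("mouth")
c=camera("top"); im=c["image"][150:240,250:350]
cv2.imwrite("pics/m1.png",cv2.resize(im,None,fx=6,fy=6,interpolation=cv2.INTER_CUBIC))
```

```text
back hit=False t9.5 frame xy [ 7.52 -0.92] z32.3 F [ 0.4 -0.3] fz-2.3 gap24.1 gf 59.1
 t9.5 frame xy [ 7.52 -0.92] z32.3 F [ 0.4 -0.3] fz-2.3 gap24.1 gf 59.1
mouth y+ hit=False t10.6 frame xy [7.51 6.99] z32.3 F [-0.8 -0.8] fz-2.1 gap24.4 gf 59.1
 hit=False t10.9 frame xy [7.52 5.27] z32.3 F [ 1.2 -0.6] fz-2.1 gap24.2 gf 59.1
mouth y- hit=True t11.8 frame xy [ 7.09 -2.06] z32.0 F [0.4 0.8] fz-1.2 gap24.4 gf 59.2
centre 2.47 play 9.05 hit=False t12.2 frame xy [7.45 2.63] z31.9 F [-0.7 -0.5] fz-1.6 gap24.2 gf 59.1
```

View pics/m1.png

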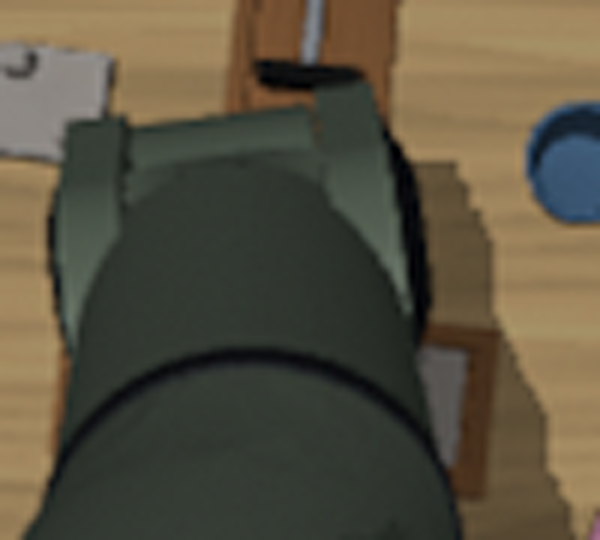

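Run:
```python
from h import *
to(7.5,3.5,20,None,"c",z=32.2)
g,_=to(14,3.5,20,4,"mouth")
if not g: g,_=to(24,3.5,20,4,"in")
if not g: ycen("in")
```

```text
c hit=False t12.5 frame xy [7.49 3.55] z32.2 F [ 0.3 -0. ] fz-1.8 gap24.3 gf 59.1
mouth hit=False t13.0 frame xy [14.    3.48] z32.2 F [-0.3  0.2] fz-2.5 gap25.0 gf 59.1
in hit=False t13.6 frame xy [23.9   3.48] z32.1 F [-0.6  0.6] fz-2.2 gap24.3 gf 59.1
 t13.6 frame xy [23.9   3.48] z32.1 F [-0.6  0.6] fz-2.2 gap24.3 gf 59.1
in y+ hit=True t14.1 frame xy [23.56  6.13] z31.8 F [-0.1 -0.3] fz-1.9 gap24.4 gf 59.3
 hit=False t14.4 frame xy [23.46  4.47] z31.7 F [-0.   0.2] fz-0.5 gap24.3 gf 59.3
in y- hit=True t15.0 frame xy [23.24  2.13] z31.5 F [-1.3  0.8] fz3.4 gap24.4 gf 59.9
centre 4.13 play 4.00 hit=False t15.2 frame xy [23.88  4.11] z31.6 F [-1.1 -1.1] fz4.7 gap24.2 gf 60.0
```

```bash
python3 - <<'E'
from h import *
q=p.copy(); q[:2]+=R2(p[2])@[0,4.13]; np.save("p.npy",q)
E
python3 - <<'E'
from h import *
to(24,0,20,None,"c",z=32.1)
g,_=to(85,0,40,4.5,"lane")
if not g: ycen("lane")
E
```

```text
c hit=False t15.5 frame xy [23.91  0.06] z32.0 F [-0.4 -0.2] fz-2.4 gap24.3 gf 59.6
lane hit=False t17.1 frame xy [8.486e+01 3.000e-02] z32.0 F [-0.7  0.5] fz-2.5 gap24.7 gf 59.6
 t17.1 frame xy [8.486e+01 3.000e-02] z32.0 F [-0.7  0.5] fz-2.5 gap24.7 gf 59.6
lane y+ hit=True t17.6 frame xy [84.73  1.57] z31.7 F [ 0.6 -0.9] fz3.2 gap24.1 gf 59.9
 hit=False t17.9 frame xy [8.471e+01 3.000e-02] z31.7 F [-0.8 -0.3] fz2.7 gap24.4 gf 59.7
lane y- hit=True t18.4 frame xy [84.58 -2.07] z31.5 F [-0.6  0.7] fz6.4 gap24.6 gf 60.2
centre -0.25 play 3.64 hit=False t18.7 frame xy [84.8  -0.81] z31.6 F [-2.1 -1.5] fz4.9 gap24.4 gf 60.3
```

```bash
python3 - <<'E'
from h import *
q=p.copy(); q[2]-=.0035; c=np.array(W(24,0,0)[:2]); q[:2]=c-R2(q[2])@[24,0]; np.save("p.npy",q)
E
python3 - <<'E'
from h import *
to(85,0,20,None,"c",z=32.0)
g,_=to(114,0,40,5,"lane")
if not g:
    g,_=to(150,0,6,8.5,"press"); 
    for i in range(3): wait(.2); st("hold")
E
```

```text
c hit=False t18.9 frame xy [84.8  -0.14] z31.8 F [-0.5 -0.2] fz-0.5 gap24.5 gf 59.8
lane hit=False t19.8 frame xy [114.  -0.] z31.8 F [ 0.2 -0.3] fz-0.9 gap24.1 gf 59.8
press hit=True t22.0 frame xy [122.44  -0.  ] z31.6 F [-1.6 -1. ] fz6.0 gap24.0 gf 60.4
hold t22.2 frame xy [122.43   0.  ] z31.6 F [-1.8  0.2] fz6.5 gap24.3 gf 60.4
hold t22.4 frame xy [1.2242e+02 4.0000e-02] z31.6 F [-1.7 -0.6] fz6.5 gap24.1 gf 60.4
hold t22.6 frame xy [122.44   0.  ] z31.6 F [-1.9 -0. ] fz5.2 gap24.2 gf 60.4
```

Run:
```python
from h import *
to(121.5,0,20,None,"up",z=32.3)
x=122
while x<152:
    movel(W(x,0,32.3),None,10,9); l,f,fz=st("")
    if f[0]<-8.5: break
    x+=1.5 if f[0]>-2.5 else .5
for i in range(2): wait(.25); st("hold")
```

```text
up hit=False t22.9 frame xy [ 1.2147e+02 -2.0000e-02] z32.2 F [0.5 0.2] fz-1.9 gap24.4 gf 59.6
 t23.1 frame xy [ 1.2192e+02 -6.0000e-02] z32.1 F [-0.1 -0.7] fz-1.9 gap24.1 gf 59.6
 t23.4 frame xy [ 1.2315e+02 -1.0000e-02] z32.2 F [-2.9 -0.2] fz-1.0 gap24.3 gf 59.6
 t23.7 frame xy [1.2375e+02 2.0000e-02] z32.2 F [-5.5  0. ] fz-1.6 gap23.8 gf 59.7
 t23.9 frame xy [1.2411e+02 3.0000e-02] z32.2 F [-5.6  0.9] fz-0.6 gap24.4 gf 59.7
 t24.2 frame xy [1.2448e+02 7.0000e-02] z32.2 F [-7.4 -0.3] fz0.9 gap24.1 gf 59.8
 t24.4 frame xy [1.2481e+02 2.0000e-02] z32.2 F [-7.7 -0.1] fz1.3 gap24.3 gf 59.8
 t24.7 frame xy [1.2518e+02 2.0000e-02] z32.2 F [-9.1 -0.6] fz2.1 gap24.6 gf 59.9
hold t24.9 frame xy [ 1.2515e+02 -2.0000e-02] z32.2 F [-9.  0.] fz2.4 gap24.1 gf 59.9
hold t25.2 frame xy [1.2514e+02 3.0000e-02] z32.2 F [-8.1  0.2] fz1.9 gap24.3 gf 59.9
```

Run:
```python
from h import *
to(124,0,10,None,"relax",z=32.0)
open_gripper(); st("open")
e=here(); movel([e[0],e[1],130],None,200); st("up")
l=R2(p[2]).T@(np.array([504.7,-25.4])-p[:2]); print(p,l)
movep(W(l[0],l[1],110),rot(p[2]))
movel(W(l[0],l[1],32.3),None,100,guard=8); st("down")
clamp(); st("grip")
c=camera("side"); cv2.imwrite("pics/s1.png",cv2.resize(c["image"][160:250,250:380],None,fx=5,fy=5,interpolation=cv2.INTER_CUBIC))
```

```text
relax hit=False t25.5 frame xy [1.2379e+02 1.0000e-02] z32.0 F [-5.4  0.6] fz1.1 gap24.4 gf 59.8
open t26.2 frame xy [1.2407e+02 2.0000e-02] z32.0 F [0.1 0.7] fz1.1 gap85.6 gf 0.0
up t26.8 frame xy [1.2391e+02 6.0000e-02] z130.0 F [-0.1  0.3] fz-0.9 gap85.5 gf 0.0
[ 5.10541337e+02  3.93384247e+01 -9.14582976e-02] [  0.09569188 -65.0013514 ]
down t28.4 frame xy [  0.44 -64.92] z32.7 F [-0.3  0.1] fz-0.4 gap85.1 gf 0.0
grip t29.0 frame xy [  0.17 -64.96] z32.5 F [-1.1 -0.1] fz6.3 gap13.3 gf 59.2
```

View pics/s1.png

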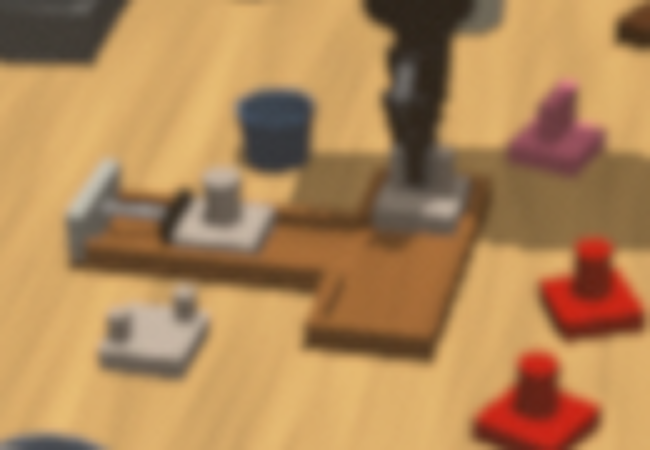

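Run:
```python
from h import *
to(.2,-65,5,None,"up",z=32.9); 
z=33.0; to(.2,-65,5,None,"up",z=z)
g,_=to(.2,-30,60,6,"slide")
if not g: g,_=to(.2,0,60,6,"slide",z=z)
if not g: g,_=to(14,0,20,4,"mouth",z=z)
if not g: g,_=to(26,0,20,4,"in",z=z)
if not g: ycen("in")
```

```text
up hit=False t29.3 frame xy [  0.15 -65.03] z32.8 F [-0.8  0.9] fz-1.4 gap13.2 gf 58.4
up hit=False t29.6 frame xy [  0.14 -65.03] z32.9 F [-0.  -0.4] fz-0.5 gap13.1 gf 58.4
slide hit=False t30.3 frame xy [  0.17 -30.18] z32.9 F [-0.3  0.4] fz-1.8 gap13.0 gf 58.4
slide hit=False t31.0 frame xy [ 0.14 -0.03] z33.0 F [-0.4 -0.2] fz-0.9 gap12.7 gf 58.4
mouth hit=False t31.8 frame xy [1.388e+01 1.000e-02] z33.0 F [-0.9 -0.5] fz-1.1 gap12.8 gf 58.4
in hit=False t32.6 frame xy [ 2.591e+01 -2.000e-02] z33.0 F [-0.   0.5] fz-1.8 gap12.8 gf 58.4
 t32.6 frame xy [ 2.591e+01 -2.000e-02] z33.0 F [-0.   0.5] fz-1.8 gap12.8 gf 58.4
in y+ hit=True t33.0 frame xy [25.61  1.84] z32.7 F [-0.1  0.2] fz-2.6 gap12.7 gf 58.5
 hit=False t33.3 frame xy [25.54  0.18] z32.6 F [ 0.3 -0.8] fz-0.9 gap13.3 gf 58.6
in y- hit=True t33.9 frame xy [25.43 -2.16] z32.5 F [-1.1  1. ] fz7.9 gap13.0 gf 60.1
centre -0.16 play 4.00 hit=False t34.1 frame xy [26.01  0.04] z32.6 F [0. 2.] fz3.4 gap13.0 gf 59.4
```

Run:
```python
from h import *
z=33.0; to(26,0,20,None,"c",z=z)
to(60,0,40,5,"lane",z=z)
x=61; y=0
while x<80:
    movel(W(x,y,z),None,10,10); l,f,fz=st("")
    if f[0]<-8.8: break
    x+=1 if f[0]>-2.5 else .5
for i in range(2): wait(.25); st("hold")
```

```text
c hit=False t34.4 frame xy [25.83 -0.1 ] z32.9 F [0.3 1.1] fz-1.9 gap12.6 gf 58.8
lane hit=False t35.4 frame xy [ 5.975e+01 -4.000e-02] z33.0 F [0.7 0.9] fz-2.0 gap13.1 gf 58.8
 t35.6 frame xy [6.097e+01 3.000e-02] z33.0 F [ 0.2 -0.1] fz-1.9 gap13.2 gf 58.8
 t35.9 frame xy [ 6.207e+01 -3.000e-02] z33.0 F [-0.5  0.2] fz-1.5 gap12.9 gf 58.8
 t36.1 frame xy [6.304e+01 3.000e-02] z33.0 F [ 1.1 -0. ] fz-1.3 gap12.9 gf 58.8
 t36.4 frame xy [6.404e+01 1.000e-02] z33.0 F [0.7 0.1] fz-0.5 gap13.0 gf 58.8
 t36.6 frame xy [65.05 -0.07] z33.0 F [-1.  -0.2] fz-1.3 gap12.9 gf 58.8
 t36.9 frame xy [66.04  0.  ] z33.0 F [-0.1  0.9] fz-0.3 gap13.0 gf 58.8
 t37.1 frame xy [6.676e+01 4.000e-02] z32.9 F [-2.  -0.8] fz-0.5 gap13.1 gf 59.0
 t37.4 frame xy [6.743e+01 2.000e-02] z32.9 F [-6.2  0.6] fz1.1 gap13.2 gf 59.1
 t37.6 frame xy [6.771e+01 1.000e-02] z32.8 F [-7.   0.9] fz1.4 gap13.2 gf 59.2
 t37.9 frame xy [6.799e+01 2.000e-02] z32.8 F [-8.9 -0.2] fz2.0 gap12.7 gf 59.3
hold t38.1 frame xy [67.97  0.  ] z32.8 F [-8.4  0.9] fz3.9 gap13.1 gf 59.3
hold t38.4 frame xy [6.797e+01 4.000e-02] z32.8 F [-7.7  0.4] fz3.7 gap13.1 gf 59.3
```

Run:
```python
from h import *
to(67.3,0,10,None,"relax"); wait(.3)
open_gripper(); st("open")
e=here(); movel([e[0],e[1],150],None,150); st("up")
movep([420,330,250],rot(p[2])); wait(.5)
c=camera("top"); cv2.imwrite("pics/end.png",cv2.resize(c["image"][130:240,245:365],None,fx=5,fy=5,interpolation=cv2.INTER_CUBIC)); st()
```

```text
relax hit=False t38.7 frame xy [ 6.709e+01 -1.000e-02] z32.8 F [-4.5 -0.1] fz0.9 gap13.1 gf 58.9
open t39.7 frame xy [6.734e+01 2.000e-02] z32.8 F [0.3 0.1] fz-0.7 gap85.5 gf 0.0
up t40.6 frame xy [ 6.69e+01 -3.00e-02] z149.3 F [0.6 0.7] fz0.4 gap85.1 gf 0.0
 t42.5 frame xy [-116.65  281.15] z250.0 F [-0.2  0.1] fz0.8 gap85.3 gf 0.0
```

View pics/end.png

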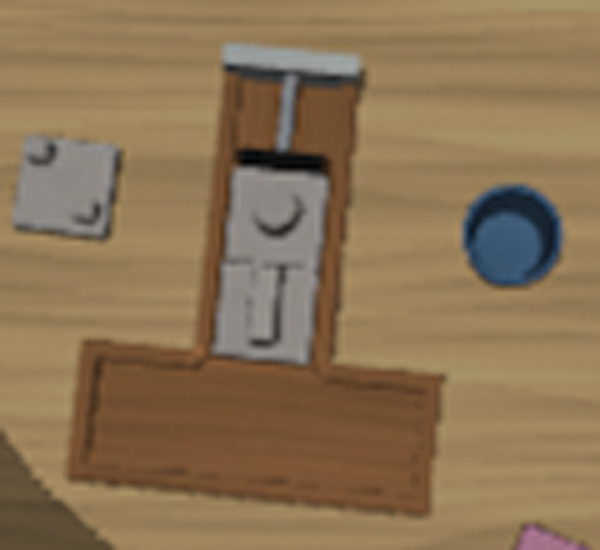

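The picture shows both plaques in the lane. The round one is against the pad (crop about 280,165) and the ridge one sits tight behind it (seam at about row 262). The spare plaque and the cup haven't moved.

```bash
python3 -c "
from workcell import *
print(finish_job())"
```

```text
the job is handed in; nothing more can be done
None
```

I pressed the round-knob plaque home against the stop, then the ridge plaque home against it (each about 8–9 N at the wrist). Both are released with no visible gap, and I handed the job in at about 43 s; no verdict came back.

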